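# Clamp the valve body with the draw latch

## Task

Clamp the brass valve body in the test fixture: push the sliding head in until it is fully home against the valve, then swing the latch's wire loop down over the keeper and push its bar back in under the keeper's hook until it is seated. Then swing the lever over until it lies flat, and keep pressing it onto its stop with a steady, firm push of about 15 N for a second before letting go. Never load any part of the fixture with more than 25 N, and leave the things around it alone.

Things in the scene. Friction and masses are not known exactly. Their poses are not given: they have to be found in the camera images.
- fixture: Fixture bolted down: dark steel plate 340 x 180 x 12 mm. Origin on the table under the lever's pivot; x points from the latch to the keeper along the rods (the way the head opens), z up. Plate x -105..235, y -135..45. Latch lies at y = 0 on a block 36 wide, x -90..22, top 42. Fixed head (x -25..15, top 85), brass valve (x 22..75, top 92) and sliding head in a row at y = -80, 80 wide.
- head (a joint): Sliding head on the rods, m: 0 = home against the valve (solid stop), up to 0.05 = drawn back. It starts 0.025 to 0.045 open. Friction of about 3 N holds it where it is left.
- push_face (a point): Centre of the sliding head's outer face (the face turned away from the valve, where a hand pushes it home, towards fixture -x). The head is an aluminium block 32 mm thick (x), 80 mm wide (y), its top 85 mm above the table; this point is 55 mm above the table. Moves with the head.
- end_plate (a point): Centre of the top of the low end plate that carries the rods' far ends, 60 mm above the table; 12 mm thick (x), 80 mm wide (y). The rods (10 mm, tops 31 mm above the table) run to it 26 mm either side of the row's middle. Room for a finger between it and the drawn-back sliding head is 60 mm or more.
- keeper (a point): Where the bar seats in the keeper, on the sliding head, 50 mm up; axes as the fixture. Steel hook 22 wide: wall 3..9 mm to -x of this point; nose on top to 4 mm past it at +x, underside 5.5 and top 10.5 mm above it. Bed 4.5 mm below, to 46 mm at +x. The bar comes down 8 mm or more to +x of this point, then goes in under the nose to the wall.
- pivot (a point): Axis of the lever (along fixture y), 50 mm above the table, 78 mm from the keeper point when the head is home.
- lever (a joint): Lever, rad: 0 = flat on its solid stop, pointing to fixture -x (latched); 1.57 upright; more leans to the keeper. Starts 1.65..1.95, stays where left (0.1 N m friction). Steel bar 6 mm thick, 20 wide (26 at the end), centred on the pivot axis. Hooked, it stiffens from about 1 rad, needs 5 to 10 N at 60 mm from the pivot, passes centre at 0.1 to 0.2 and drops flat. Upper face when flat 53 mm up.
- lever_tip (a point): Free end of the lever, middle of its thickness, 87 mm from the pivot.
- loop: The wire loop. Origin at its pin on the lever, 22 mm from the pivot (6 degrees under the lever's centre line when flat, so on its latch side when up); x axis along the loop to the bar.
- loop_bar (a point): Centre of the loop's cross bar: 6 mm round, 39 mm long, parallel to fixture y. It swings on a 95 mm circle about the loop's pin. Starts 0.4 to 0.95 rad above level, pointing to the keeper; light pin friction (under 1 N at the bar) holds it and lifts it with a turning lever unless the bar is under the nose. Pushing the bar in turns the lever (5 N) to near 0.95. Sprung: 18 N preload, 18 N per mm.
- sleeve_c (a point): Bystander: upright steel sleeve, 28 mm diameter, 40 mm tall, near the fixture; point at half height.
- fitting_c (a point): Bystander: upright brass fitting, 32 mm diameter, 42 mm tall, near the fixture; point at half height.
- cap_c (a point): Bystander: small brass cap, 24 mm diameter, 16 mm tall, standing on the fixture's base plate; point at half height.
- marker: Bystander: black marker pen, 130 mm long, 12 mm thick, lying on the bench.
- driver: Bystander: blue-handled screwdriver, 220 mm, lying on the bench.
- keycase: Bystander: flat red key case, 90 x 130 x 22 mm.
- wrench: Bystander: steel wrench, 180 mm, lying on the bench.

How it is judged:
On the way, in this order (a step that is already met when the one before it is completed fails the run):
1. the sliding head is pushed home against the valve (within 3 mm) while the lever is still up (value of joint head below 0.003 m and value of joint lever above 1 rad), for 0.2 s.
2. the loop's bar is seated in the keeper, below the top of its nose, with the lever not yet pressed over (z of loop_bar in the frame of keeper below 0.004 m and x of loop_bar in the frame of keeper between -0.004 and 0.005 m and value of joint lever above 0.6 rad), for 0.1 s.
3. the lever is held flat on its stop (within 0.06 rad) with a push of more than 10 N, the loop pulling on the keeper (value of joint lever below 0.06 rad and contact force between the fingers and lever above 10 N and contact force between loop and fixture above 15 N), for 0.5 s.
At the end, for the whole second after the job is handed in: The lever lies flat (within 0.06 rad of its stop), the loop's bar is seated in the keeper (within 8 mm of the keeper point) and pulls on it with more than 15 N, the sliding head is home within 3 mm (value of joint lever below 0.06 rad and value of joint head below 0.003 m and contact force between loop and fixture above 15 N and distance between loop_bar and keeper below 0.008 m); the robot touches nothing.
It fails at once if the robot loads the fixture or any part of it with more than 25 N (contact force between any of the fingers, the arm and fixture above 25 N).
It fails at once if a bystander is moved more than 15 mm (distance of any of sleeve_c, fitting_c, cap_c, marker, driver, keycase, wrench from where it was at the start of the episode above 0.015 m).
It also fails if it takes over 72 s, if anything falls off the work surface, if the arm or the gripper's body presses on something with over 40 N, if the wrist force passes 120 N, or if a joint passes its speed limit or range.

## Robot

A 6-joint arm with a two-finger parallel gripper is mounted at the origin on the work surface. World frame = base frame: x ahead of the robot, y to its left, z up, the work surface at z = 0. Lengths are in m, angles in rad, forces in N, time in s.
With the tool pointing down it reaches from about 0.375 to 0.925 m from the base axis. Payload 5.7 kg.
Tool frame: the origin (TCP) lies at the very end of the fingers, on their centre line; the grasp point (between the pads) lies 19 mm behind it; z points along the fingers, y is the direction in which the jaws open and shut (so a half turn about z gives the same grasp; the last joint's range is limited). The gripper opens to 88 mm and grips with 3 to 60 N. Pads are 20 mm wide; open, the fingers measure 115 mm over their backs; the gripper's body (75 mm by 178 mm) begins 61 mm behind the grasp point.
Start: joints at [1.203, 0.359, 1.51, -0, 1.272, -0.115], TCP at [0.15, 0.581, 0.223] pointing down, gripper open.
Joint ranges: [-2.97, 2.97], [-1.01, 2.36], [0.21, 2.38], [-0.96, 4.11], [0.2, 2.71], [-2.98, 2.98]. Speed limits (rad/s): [2.39, 2.39, 3.14, 3.14, 3.14, 3.14].

## Interface

Orientations are given as a unit quaternion [w, x, y, z].
In Python, from workcell import env, cams gives the robot as it stands.
- The arm moves only by the shell command python3 -m jog 'ROWS' [FORCE]. ROWS is JSON, a list of rows, each a list of 3 entries, a list of its own where there are three numbers: the shift along the world's x, y, z in cm, then the turn, a rotation vector about the world's x, y, z in degrees, then the gripper command: -1 is shut, 1 is fully open, values between are in proportion. In form: [[[tx, ty, tz], [rx, ry, rz], grip], ...]. A call has 1 to 20 rows; each row is the pose to reach, as a shift and turn from the pose commanded when the call began; what a row does not reach only later rows make up. A row lasts 1/12 s, in which the tool goes at most 41.7 mm and 7.16 degrees, less where a joint would pass 70% of its speed; a pose out of reach is approached as far as the arm can. A call with a gripper value outside its range is refused whole. The fingers move at their own pace and stop on an object; FORCE is the grip in N (left out, the last holds). Time passes only in rows, so rows that repeat a pose let the fingers close. It gives the time, the measured TCP pose, the force and the opening at its end, in the units of the state.
- env.state(): the state, without advancing time (a new reading comes with each control period).
- cams.read_camera(name): name is "scene" or "top" or "wrist"; returns a dict with "img" (384x512x3 uint8, red, green, blue), "depth" (384x512 float32, m along the optical axis (not along the pixel's ray), 0 where there is no reading), "vfov" (degrees; the focal length in pixels is half the picture's height over the tangent of half this angle, whatever the lens; pixels are square), "cx", "cy" (the principal point, pixels), "extrinsics" (4x4, takes a point from world to camera coordinates). Camera axes: x right, y down, z forward; pixel columns grow to the right and rows downward; lengths in m; the calibration is good to about 2 mm. A picture is of the moment at which its call begins.
- env.close_job(): hands the job in, once; it reports no verdict.
The state is a dict: "t": time; "joints": joint angles; "joint_vel": joint speeds; "effort": joint torques, N m; "position": TCP position; "orientation": TCP orientation; "force": force on the tool from outside, world axes, zero at the start; "wrist_torque": the same for the moment, N m; "finger_gap": finger opening in m.
Only numpy, scipy, OpenCV 4.12 (cv2) and the standard library are available. Lean on these libraries where they do the work, as an engineer would, in place of code of your own. Each camera call takes 0.05 s, during which the arm holds its last target.

## Working session

There is one attempt and no reset: what is moved stays moved. The work goes in short steps, Python scripts to look and compute and a shell command to move; the robot and the scene stay as the last step left them, time stands still between calls to the robot, and variables do not carry over. Pictures are saved under pics/ and viewed, and the job is handed in when it is done.

```bash
ls; mkdir -p pics; cat > h.py <<'E'
import numpy as np, cv2
from workcell import env, cams
def snap(n):
    c=cams.read_camera(n); np.savez(f'/tmp/{n}.npz',**{k:np.array(v) for k,v in c.items()}); return c
def load(n): return dict(np.load(f'/tmp/{n}.npz'))
def save(img,fn): cv2.imwrite(fn,cv2.cvtColor(img,cv2.COLOR_RGB2BGR))
def crop(c,x0,y0,x1,y1,s,fn):
    im=c['img'][y0:y1,x0:x1]; save(cv2.resize(im,None,fx=s,fy=s,interpolation=cv2.INTER_CUBIC),fn)
def px(c,u,v,d=None,z=None):
    H=c['img'].shape[0]; f=H/2/np.tan(np.radians(float(c['vfov']))/2)
    r=np.array([(u-c['cx'])/f,(v-c['cy'])/f,1.0]); E=np.linalg.inv(c['extrinsics'])
    if z is not None:
        o=E[:3,3]; w=E[:3,:3]@r; return o+w*(z-o[2])/w[2]
    if d is None: d=float(c['depth'][int(round(v)),int(round(u))])
    return (E@np.append(r*d,1))[:3]
def proj(c,p):
    H=c['img'].shape[0]; f=H/2/np.tan(np.radians(float(c['vfov']))/2)
    q=c['extrinsics']@np.append(p,1); return q[0]/q[2]*f+c['cx'],q[1]/q[2]*f+c['cy']
E
python3 - <<'E'
from h import *
for n in ['scene','top','wrist']:
    c=snap(n); save(c['img'],f'pics/{n}0.png'); print(n,c['vfov'],np.round(np.linalg.inv(c['extrinsics']),3).tolist())
print(env.state())
E
```

```text
pics
scene 44.076746637337045 [[-0.812, 0.425, -0.399, 0.956], [0.583, 0.582, -0.566, 0.68], [-0.009, -0.693, -0.721, 0.946], [0.0, 0.0, 0.0, 1.0]]
top 53.3994681503388 [[0.029, -0.989, 0.146, 0.329], [-1.0, -0.028, 0.008, -0.028], [-0.004, -0.147, -0.989, 1.22], [0.0, 0.0, 0.0, 1.0]]
wrist 67.64662497978232 [[0.251, 0.926, 0.281, 0.072], [0.968, -0.239, -0.074, 0.601], [-0.001, 0.291, -0.957, 0.383], [0.0, 0.0, 0.0, 1.0]]
{'t': 0.15, 'joints': array([ 1.20287689e+00,  3.59321531e-01,  1.51117871e+00,  3.38874295e-06,
        1.27253090e+00, -1.15090437e-01]), 'joint_vel': array([-1.35164796e-05, -2.05311678e-03, -3.18839675e-03,  2.21243847e-03,
       -1.44673076e-03,  4.79619254e-04]), 'effort': array([-4.93582611e-04, -5.15755999e+01, -2.71006304e+01,  6.77134353e-02,
        3.05735820e-02, -9.40443738e-05]), 'position': array([0.14989056, 0.5804152 , 0.2220154 ]), 'orientation': array([-1.73588802e-04,  1.26078536e-01,  9.92020002e-01, -6.97980434e-04]), 'force': array([ 0.70769026,  0.70616443, -0.25866828]), 'wrist_torque': array([0.05142144, 0.01855644, 0.02557097]), 'finger_gap': 0.0876490645390741}
```

View pics/scene0.png

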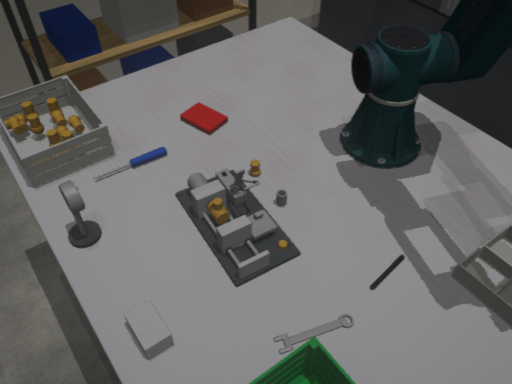

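View pics/top0.png

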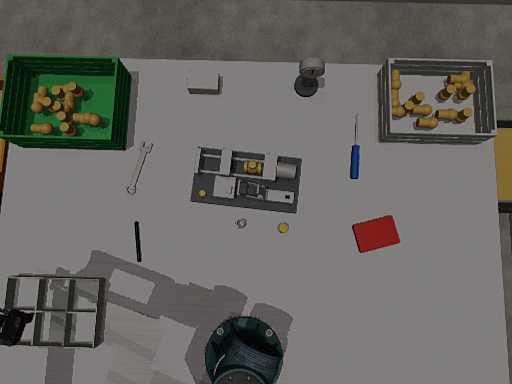

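View pics/wrist0.png

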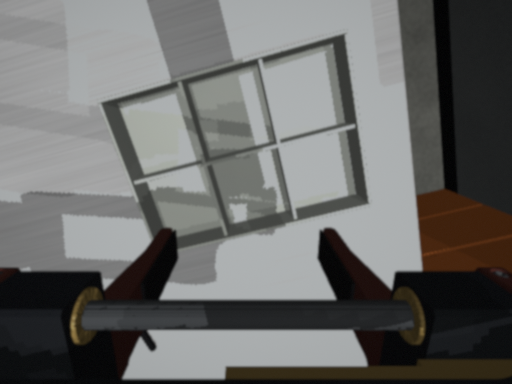

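```bash
python3 - <<'E'
from h import *
t=load('top'); crop(t,180,130,320,240,5.5,'pics/t1.png')
s=load('scene'); crop(s,165,140,315,285,4,'pics/s1.png')
E
```

```text
(no output)
```

View pics/t1.png

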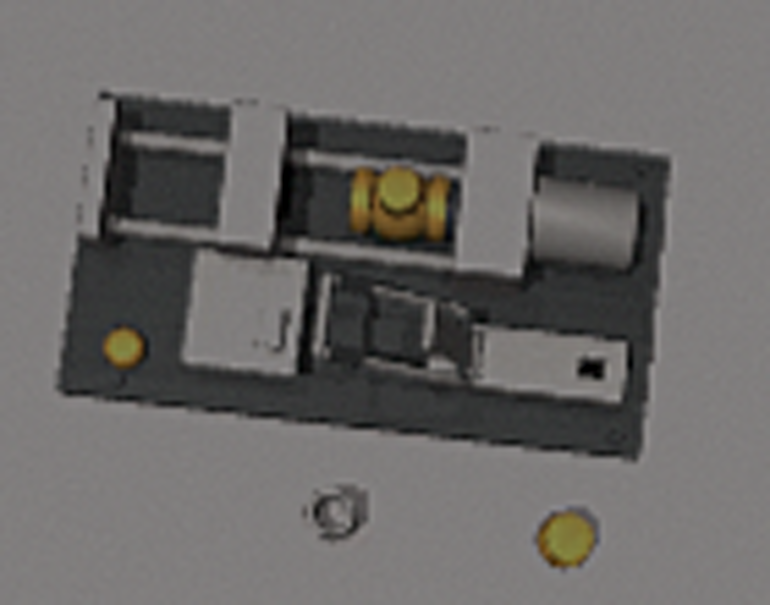

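View pics/s1.png

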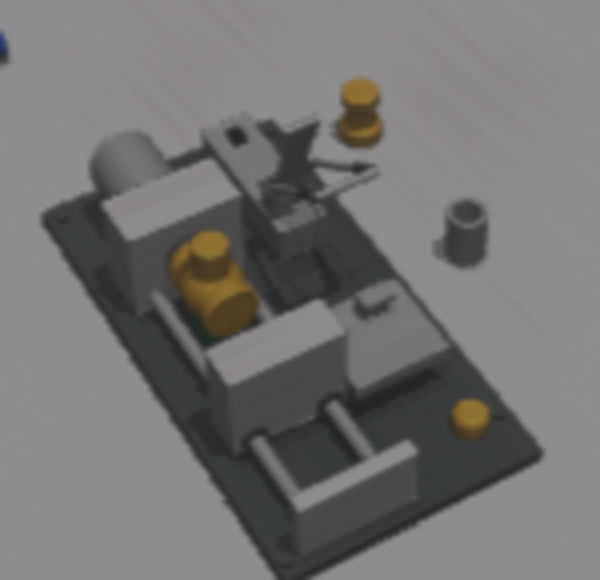

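```bash
cat >> h.py <<'E'
def fit(F,W):
    F=np.array(F)[:,:2];W=np.array(W)[:,:2]; a=F-F.mean(0);b=W-W.mean(0)
    th=np.arctan2((a[:,0]*b[:,1]-a[:,1]*b[:,0]).sum(),(a*b).sum())
    R=np.array([[np.cos(th),-np.sin(th)],[np.sin(th),np.cos(th)]]); t=W.mean(0)-R@F.mean(0)
    print('th',np.degrees(th),'t',t,'res mm',np.round((F@R.T+t-W)*1000,1).tolist()); return th,t
def f2w(p,th,t):
    R=np.array([[np.cos(th),-np.sin(th)],[np.sin(th),np.cos(th)]]); return np.append(R@np.array(p)[:2]+t,p[2])
E
python3 - <<'E'
from h import *
t=load('top')
P=[(102,95),(670,158),(640,458),(60,392)]; F=[(.235,-.135),(-.105,-.135),(-.105,.045),(.235,.045)]
W=[px(t,180+(x+.5)/5.5-.5,130+(y+.5)/5.5-.5,z=.012) for x,y in P]
fit(F,W)
s=load('scene')
P=[(280,578),(45,218),(540,455)]; F=[(.235,-.135),(-.105,-.135),(.235,.045)]
W=[px(s,165+(x+.5)/4-.5,140+(y+.5)/4-.5,z=.012) for x,y in P]
fit(F,W)
for x,y in [(123,347),(336,512),(567,538)]: print(px(t,180+x/5.5,130+y/5.5))
E
```

```text
th 85.10634140106878 t [ 0.49050504 -0.05535644] res mm [[1.1, 1.2], [0.8, -1.2], [-1.1, -1.2], [-0.8, 1.1]]
th 84.55038067277607 t [ 0.49555315 -0.04800603] res mm [[2.0, 4.8], [-0.1, -5.9], [-1.9, 1.1]]
[0.49042078 0.14261958 0.02778231]
[0.40106301 0.01823229 0.00160559]
[ 0.38782873 -0.11274091  0.04370526]
```

```bash
python3 -m jog '[[[0,-2,6],[0,0,0],-1],[[4,-6,8],[0,0,2],-1],[[8,-10,8],[0,0,3],-1],[[12,-14,8],[0,0,4],-1],[[15,-18,8],[0,0,5],-1],[[18,-22,8],[0,0,6],-1],[[21,-26,8],[0,0,7],-1],[[24,-30,8],[0,0,8],-1],[[27,-33,8],[0,0,9],-1],[[30,-37,8],[0,0,9.6],-1],[[33,-41,8],[0,0,9.6],-1],[[36,-45,8],[0,0,9.6],-1],[[39,-48,8],[0,0,9.6],-1],[[41,-51,8],[0,0,9.6],-1],[[43,-53.3,8],[0,0,9.6],-1],[[43,-53.3,8],[0,0,9.6],-1],[[43,-53.3,8],[0,0,9.6],-1],[[43,-53.3,8],[0,0,9.6],-1],[[43,-53.3,8],[0,0,9.6],-1]]' 20
python3 - <<'E'
from h import *
for n in ['wrist','scene','top']:
  c=snap(n); save(c['img'],f'pics/{n}2.png')
c=load('wrist'); save(cv2.resize(c['img'],(800,600),interpolation=cv2.INTER_CUBIC),'pics/w2b.png')
E
```

```text
t: 1.73
position: [0.5822, 0.0446, 0.3019]
orientation: [0.0, 0.045, 0.999, -0.001]
force: [-0.1, -0.3, -0.3]
finger_gap: 0.0005
```

View pics/w2b.png

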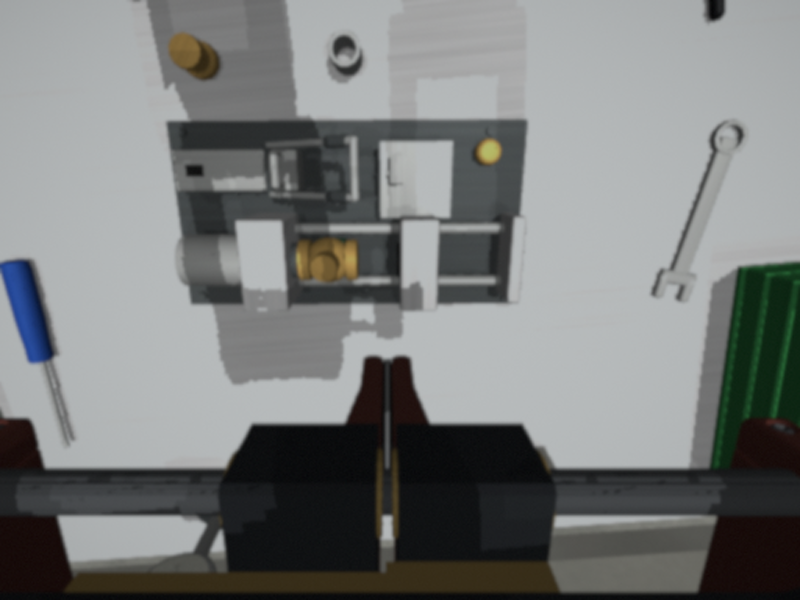

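```bash
python3 - <<'E'
from h import *
c=load('wrist'); crop(c,100,70,345,205,3.2,'pics/w3.png')
E
```

```text
(no output)
```

View pics/w3.png

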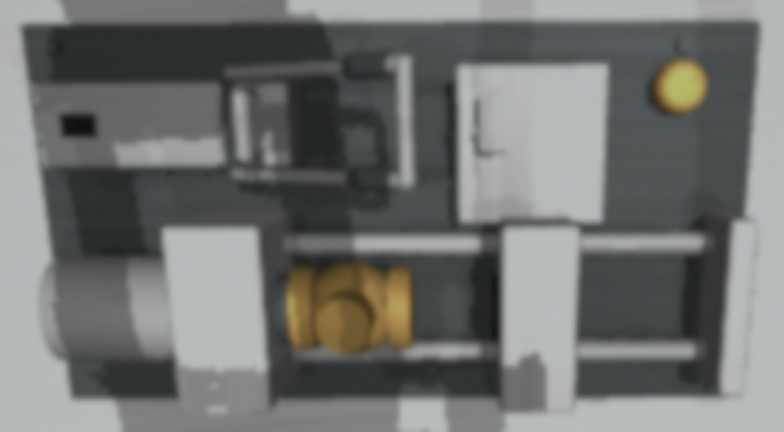

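```bash
python3 - <<'E'
from h import *
c=load('wrist'); g=lambda x,y:(100+(x+.5)/3.2-.5,70+(y+.5)/3.2-.5)
print(np.linalg.inv(c['extrinsics'])[:3,3], env.state()['position'])
P=[(23,24),(757,22),(72,397),(745,397)];F=[(-.105,.045),(.235,.045),(-.105,-.135),(.235,-.135)]
W=[px(c,*g(*p),z=.012) for p in P]; th,t=fit(F,W); fit(F[:3],W[:3])
R=np.array([[np.cos(th),-np.sin(th)],[np.sin(th),np.cos(th)]])
def w2f(p): return np.append((p[:2]-t)@R,p[2])*1000
for n,(p,z) in dict(headout1=((578,226),.085),headout2=((576,410),.085),headin1=((502,226),.085),fixL=((163,226),.085),fixR=((259,226),.085),blockTL=((35,83),.042),bedL=((456,66),None),bedTL=((608,65),.0455),bedBR=((603,222),.0455),noseL=((474,100),None),noseR=((492,120),.0605),endplTL=((732,220),.06),endplTR=((753,220),.06),cap=((682,86),.028)).items():
    print(n,np.round(w2f(px(c,*g(*p),z=z)),1))
for n,p in dict(bed=(570,140),headtop=(540,300),bar=(401,120),bar2=(407,70),bar3=(404,170),lev=(310,120),lev2=(330,120),lev3=(345,120),levL=(280,120),white=(240,120),nose=(484,125)).items():
    u,v=g(*p); print(n,np.round(w2f(px(c,u,v)),1))
# depth crop map
d=c['depth'][70:140:3,165:235:4]
for v in range(85,132,4):
    print(v,[int(w2f(px(c,u,v))[2]) for u in range(165,245,3)])
E
```

```text
[0.50229926 0.05248335 0.46327158] [0.57904429 0.04870314 0.30219918]
th 85.25634253246712 t [ 0.49205634 -0.04808847] res mm [[-0.4, -0.7], [-1.5, 4.5], [2.3, 0.6], [-0.5, -4.4]]
th 84.9586481718477 t [ 0.49186895 -0.04946086] res mm [[-1.1, -1.8], [-0.4, 3.2], [1.5, -1.4]]
headout1 [143.3 -40.6  85. ]
headout2 [ 144.5 -118.9   85. ]
headin1 [112.4 -40.4  85. ]
fixL [-25.5 -39.4  85. ]
fixR [ 13.5 -39.7  85. ]
blockTL [-89.   17.8  42. ]
bedL [93.2 25.3 11.6]
bedTL [158.8  23.2  45.5]
bedBR [158.9 -42.9  45.5]
noseL [101.4   9.5  44.2]
noseR [108.9   1.   60.5]
endplTL [212.7 -41.   60. ]
endplTR [221.8 -41.1  60. ]
cap [194.7  15.2  28. ]
bed [143.3  -7.5  45.2]
headtop [128.3 -70.9  85. ]
bar [ 76.    0.7 130.5]
bar2 [ 78.5  17.  130.7]
bar3 [ 76.6 -16.  131.4]
lev [24.3  2.  11.8]
lev2 [33.7  1.9 12.2]
lev3 [40.8  1.8 12.1]
levL [16.2  1.8 41.5]
white [ 20.6   1.1 132.3]
nose [105.5  -1.   58.9]
85 [12, 11, 10, 10, 11, 11, 12, 13, 10, 12, 11, 9, 11, 11, 10, 10, 12, 11, 10, 12, 10, 11, 10, 11, 11, 10, 10]
89 [12, 10, 11, 10, 11, 10, 10, 11, 11, 97, 101, 105, 107, 111, 463, 120, 12
[... 513 characters left out ...]
5]
109 [41, 41, 71, 132, 132, 40, 41, 42, 42, 28, 10, 11, 11, 13, 13, 10, 11, 9, 12, 11, 130, 131, 12, 10, 11, 10, 45]
113 [39, 41, 73, 132, 132, 39, 40, 41, 40, 27, 10, 9, 11, 10, 11, 10, 10, 11, 11, 11, 131, 130, 10, 10, 12, 10, 44]
117 [40, 42, 74, 133, 132, 39, 40, 41, 42, 31, 10, 9, 12, 12, 10, 12, 11, 11, 11, 11, 131, 131, 11, 9, 10, 10, 45]
121 [40, 40, 74, 72, 39, 42, 40, 40, 40, 10, 12, 10, 9, 11, 12, 11, 11, 10, 10, 12, 130, 129, 11, 11, 10, 9, 9]
125 [11, 10, 12, 73, 79, 82, 87, 91, 93, 96, 99, 102, 106, 109, 114, 119, 121, 124, 127, 128, 130, 131, 11, 11, 9, 11, 8]
129 [12, 11, 11, 11, 13, 10, 11, 12, 10, 11, 10, 10, 10, 11, 10, 12, 116, 120, 123, 125, 12, 10, 11, 12, 10, 11, 10]
```

```bash
python3 - <<'E'
from h import *
c=snap('wrist'); print(env.state()['position']); crop(c,100,70,345,205,3.2,'pics/w4.png')
t=snap('top'); s=snap('scene')
th=np.radians(85.2);tt=np.array([.492,-.048])
pts=dict(c1=(.235,-.135,.012),c2=(-.105,-.135,.012),c3=(-.105,.045,.012),c4=(.235,.045,.012),ho=(.144,-.04,.085),ho2=(.144,-.12,.085),fl=(-.025,-.04,.085),fr=(-.025,-.12,.085),bl=(-.09,.018,.042),br=(-.09,-.018,.042),bar=(.077,0,.128))
for n,im,b,sc,f in (('t',t,(180,130,320,240),5.5,'pics/t5.png'),('s',s,(165,140,315,285),4,'pics/s5.png'),('w',c,(100,70,345,205),3.2,'pics/w5.png')):
    I=cv2.resize(im['img'][b[1]:b[3],b[0]:b[2]],None,fx=sc,fy=sc,interpolation=cv2.INTER_CUBIC)
    for k,p in pts.items():
        u,v=proj(im,f2w(p,th,tt)); u=(u-b[0]+.5)*sc;v=(v-b[1]+.5)*sc
        cv2.drawMarker(I,(int(u),int(v)),(255,0,0),cv2.MARKER_CROSS,14,1)
    save(I,f)
E
```

```text
[0.57888032 0.04914984 0.3024036 ]
```

View pics/t5.png

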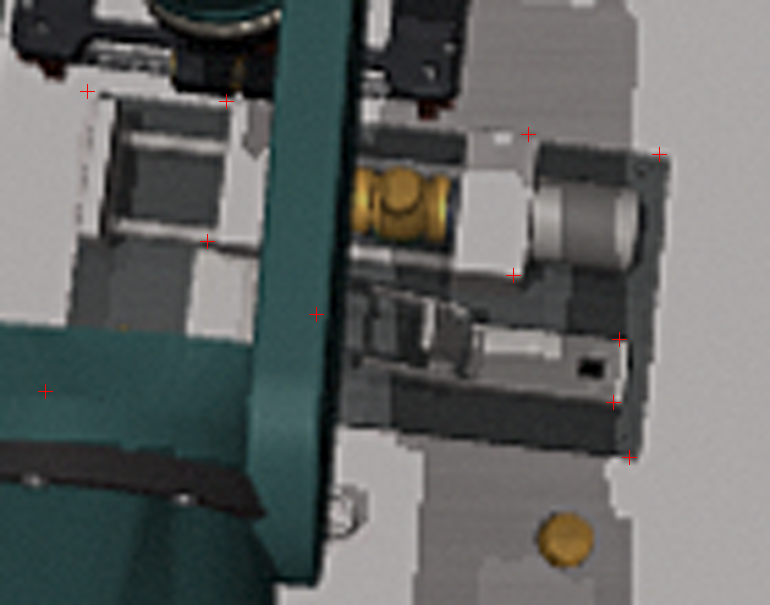

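View pics/s5.png

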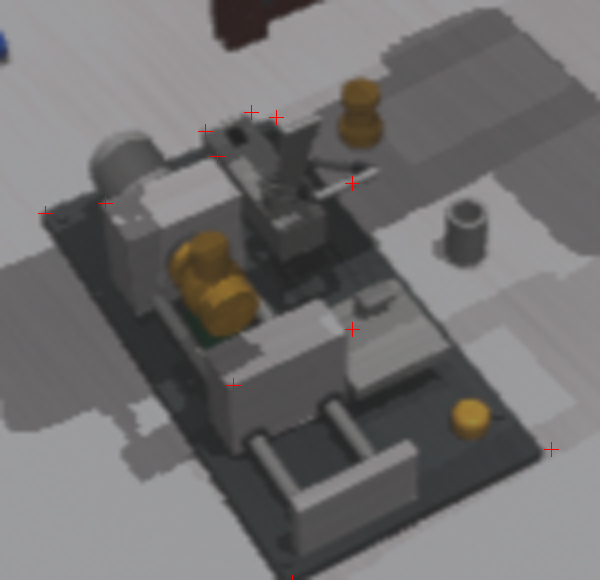

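View pics/w5.png

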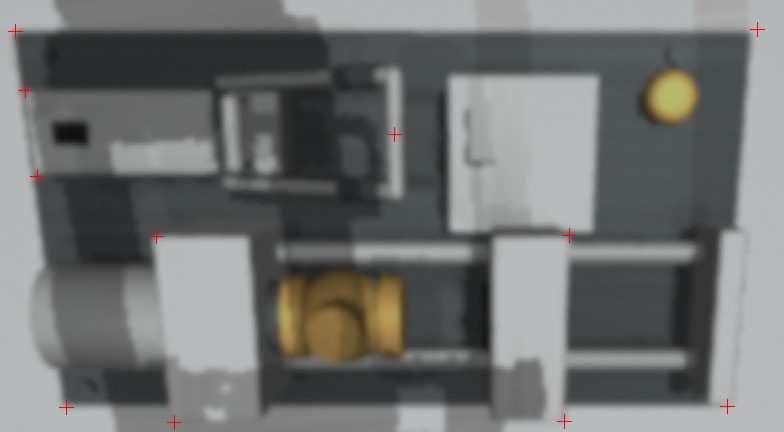

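```bash
python3 -m jog '[[[0.8,4,-1],[0,0,0.3],-1],[[0.8,7.3,-3],[0,0,0.3],-1],[[0.8,7.3,-7],[0,0,0.3],-1],[[0.8,7.3,-11],[0,0,0.3],-1],[[0.8,7.3,-15],[0,0,0.3],-1],[[0.8,7.3,-18],[0,0,0.3],-1],[[0.8,7.3,-18],[0,0,0.3],-1],[[0.8,7.3,-18],[0,0,0.3],-1],[[0.8,7.3,-18],[0,0,0.3],-1]]'
python3 - <<'E'
from h import *
c=snap('wrist'); save(c['img'],'pics/w6.png'); s=snap('scene'); crop(s,165,120,345,285,4,'pics/s6.png'); print(env.state()['position'])
E
```

```text
t: 2.78
position: [0.5891, 0.1216, 0.1246]
orientation: [0.001, 0.04, 0.999, 0.0]
force: [0.1, 0.3, 0.1]
finger_gap: 0.0004
[0.59004322 0.12136375 0.12544095]
```

View pics/w6.png

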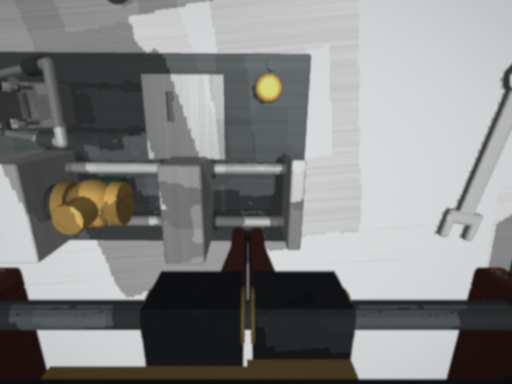

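View pics/s6.png

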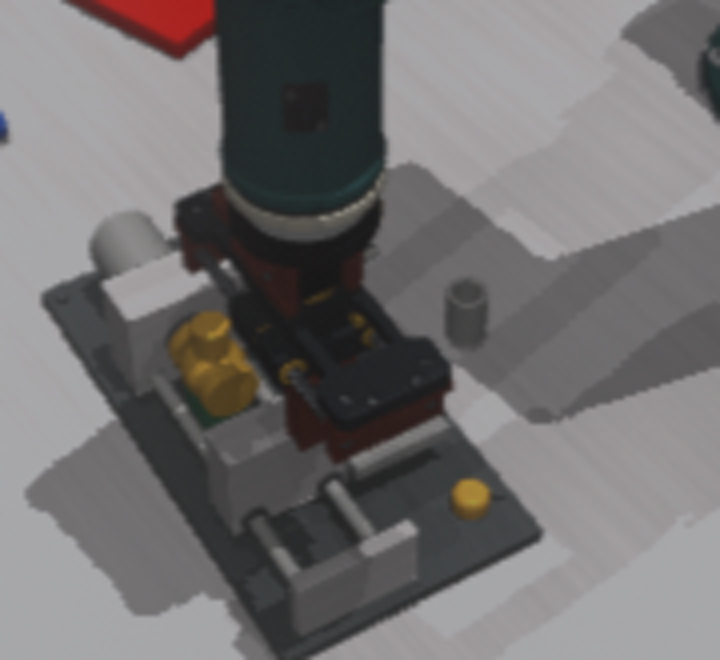

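```bash
python3 - <<'E'
from h import *
c=load('wrist')
for n,p,z in (('headout',(210,170),.085),('headout',(210,225),.085),('headNear',(185,160),.085),('epL',(292,165),.06),('epL',(290,240),.06),('rodA',(250,168),.031),('rodB',(250,221),.031),('nose',(172,105),.0605),('plateTR',(310,56),.012)): print(n,np.round(px(c,*p,z=z),4))
E
```

```text
headout [0.5482 0.0988 0.085 ]
headout [0.5902 0.0938 0.085 ]
headNear [0.5397 0.082  0.085 ]
epL [0.5543 0.1607 0.06  ]
epL [0.6198 0.1567 0.06  ]
rodA [0.5599 0.127  0.031 ]
rodB [0.6111 0.123  0.031 ]
nose [0.5016 0.0726 0.0605]
plateTR [0.4694 0.1864 0.012 ]
```

```bash
python3 -m jog '[[[-0.4,0,-3],[0,0,0],-1],[[-0.4,0,-6],[0,0,0],-1],[[-0.4,0,-7.8],[0,0,0],-1],[[-0.4,0,-7.8],[0,0,0],-1],[[-0.4,-0.5,-7.8],[0,0,0],-1],[[-0.5,-1,-7.8],[0,0,0],-1],[[-0.5,-1.2,-7.8],[0,0,0],-1],[[-0.5,-1.5,-7.8],[0,0,0],-1],[[-0.55,-1.8,-7.8],[0,0,0],-1],[[-0.57,-2.0,-7.8],[0,0,0],-1],[[-0.57,-2.0,-7.8],[0,0,0],-1],[[-0.57,-2.0,-7.8],[0,0,0],-1]]'
```

```text
t: 3.88
position: [0.5824, 0.1008, 0.0448]
orientation: [0.0, 0.04, 0.999, -0.0]
force: [0.3, 0.0, -0.7]
finger_gap: 0.0008
```

```bash
python3 -m jog '[[[-0.03,-0.3,0],[0,0,0],-1],[[-0.05,-0.6,0],[0,0,0],-1],[[-0.08,-0.9,0],[0,0,0],-1],[[-0.1,-1.2,0],[0,0,0],-1],[[-0.13,-1.5,0],[0,0,0],-1]]'
python3 - <<'E'
from h import *
c=snap('wrist'); save(c['img'],'pics/w7.png'); print(env.state()['position'],env.state()['force'])
E
```

```text
t: 4.3
position: [0.5811, 0.0858, 0.0447]
orientation: [0.0, 0.04, 0.999, 0.0]
force: [-0.1, 3.3, 0.5]
finger_gap: 0.0005
[0.58102518 0.08512203 0.04462767] [-0.42984061  2.65812075  1.43688574]
```

View pics/w7.png

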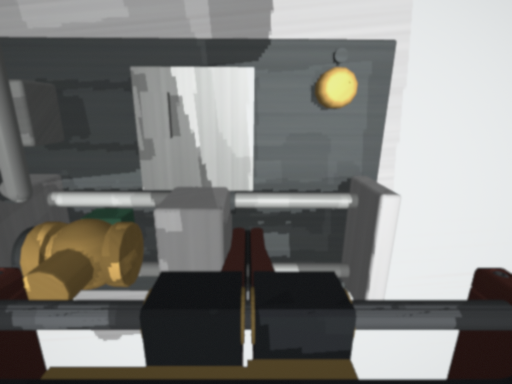

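```bash
python3 -m jog '[[[-0.02,-0.2,0],[0,0,0],-1],[[-0.03,-0.4,0],[0,0,0],-1],[[-0.05,-0.6,0],[0,0,0],-1],[[-0.07,-0.8,0],[0,0,0],-1],[[-0.09,-1.0,0],[0,0,0],-1]]'
python3 - <<'E'
from h import *
c=snap('wrist'); save(c['img'],'pics/w8.png'); print(env.state()['position'],env.state()['force'])
E
```

```text
t: 4.77
position: [0.5802, 0.0757, 0.0447]
orientation: [0.0, 0.04, 0.999, -0.0]
force: [0.3, 3.9, 1.1]
finger_gap: 0.0002
[0.58019331 0.07529742 0.04465042] [2.1435086  1.93386729 0.91881303]
```

View pics/w8.png

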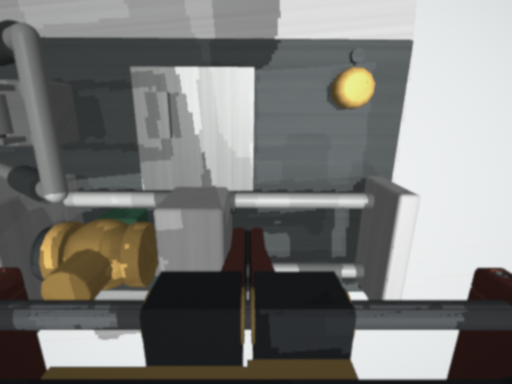

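```bash
python3 -m jog '[[[-0.01,-0.06,0],[0,0,0],-1],[[-0.01,-0.12,0],[0,0,0],-1],[[-0.02,-0.18,0],[0,0,0],-1],[[-0.02,-0.24,0],[0,0,0],-1],[[-0.03,-0.3,0],[0,0,0],-1]]'
```

```text
t: 5.23
position: [0.58, 0.0729, 0.0447]
orientation: [0.0, 0.04, 0.999, -0.0]
force: [1.0, 2.5, 0.9]
finger_gap: 0.0002
```

```bash
python3 -m jog '[[[0,-0.05,0],[0,0,0],-1],[[-0.01,-0.1,0],[0,0,0],-1],[[-0.01,-0.15,0],[0,0,0],-1],[[-0.02,-0.2,0],[0,0,0],-1]]'
```

```text
t: 5.57
position: [0.5798, 0.0709, 0.0447]
orientation: [0.0, 0.04, 0.999, -0.0]
force: [0.7, 3.2, 1.7]
finger_gap: 0.0007
```

```bash
python3 -m jog '[[[0,-0.05,0],[0,0,0],-1],[[-0.01,-0.1,0],[0,0,0],-1],[[-0.01,-0.15,0],[0,0,0],-1]]'
```

```text
t: 5.82
position: [0.5796, 0.0693, 0.0446]
orientation: [0.0, 0.04, 0.999, -0.0]
force: [-0.2, 2.9, 0.6]
finger_gap: 0.0007
```

```bash
python3 -m jog '[[[0,-0.05,0],[0,0,0],-1],[[-0.01,-0.1,0],[0,0,0],-1],[[-0.01,-0.15,0],[0,0,0],-1]]'; python3 - <<'E'
from h import *
c=snap('wrist'); save(c['img'],'pics/w9.png'); print(env.state()['position'],env.state()['force'])
E
```

```text
t: 6.07
position: [0.5795, 0.0678, 0.0447]
orientation: [0.0, 0.04, 0.999, -0.0]
force: [0.6, 3.1, 1.1]
finger_gap: 0.0006
[0.57952254 0.06774185 0.04466104] [0.31396612 1.82333988 2.22571145]
```

View pics/w9.png

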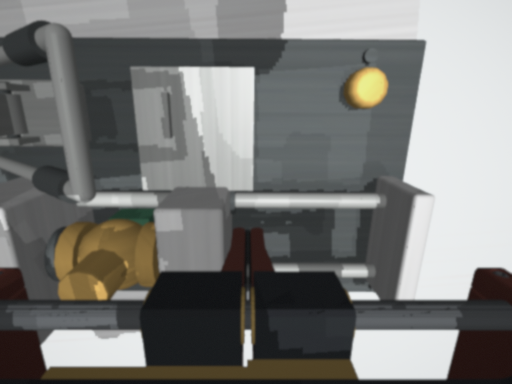

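```bash
python3 -m jog '[[[0,-0.05,0],[0,0,0],-1],[[-0.01,-0.1,0],[0,0,0],-1],[[-0.01,-0.15,0],[0,0,0],-1],[[-0.02,-0.2,0],[0,0,0],-1]]'
```

```text
t: 6.45
position: [0.5794, 0.0658, 0.0447]
orientation: [0.0, 0.04, 0.999, -0.0]
force: [1.4, 3.2, 0.9]
finger_gap: 0.0006
```

```bash
python3 -m jog '[[[0,-0.05,0],[0,0,0],-1],[[-0.01,-0.1,0],[0,0,0],-1],[[-0.01,-0.15,0],[0,0,0],-1],[[-0.02,-0.2,0],[0,0,0],-1]]'
```

```text
t: 6.78
position: [0.5791, 0.0639, 0.0446]
orientation: [0.0, 0.04, 0.999, -0.0]
force: [1.3, 3.8, 1.4]
finger_gap: 0.0002
```

```bash
python3 -m jog '[[[0,-0.05,0],[0,0,0],-1],[[-0.01,-0.1,0],[0,0,0],-1],[[-0.01,-0.15,0],[0,0,0],-1],[[-0.02,-0.2,0],[0,0,0],-1]]'
```

```text
t: 7.12
position: [0.5792, 0.0632, 0.0447]
orientation: [0.0, 0.04, 0.999, 0.001]
force: [3.1, 10.7, 0.7]
finger_gap: 0.0008
```

```bash
python3 -m jog '[[[0.1,1,0],[0,0,0],-1],[[0.2,2.2,0],[0,0,0],-1],[[0.2,2.2,3],[0,0,0],-1],[[0.2,2.2,7],[0,0,0],-1],[[0.2,2.2,11],[0,0,0],-1],[[0.2,2.2,15],[0,0,0],-1],[[0.2,2.2,18],[0,0,0],-1],[[-2,2.2,20],[0,0,0],-1],[[-4,2.2,20],[0,0,0],-1],[[-4,2.2,20],[0,0,0],-1],[[-4,2.2,20],[0,0,0],-1]]'
python3 - <<'E'
from h import *
print(env.state()['joints'].round(2),env.state()['position'])
c=snap('wrist'); crop(c,60,0,460,260,2,'pics/w10.png'); print(env.state()['position'],env.state()['force'])
E
```

```text
t: 8.03
position: [0.5379, 0.0842, 0.2446]
orientation: [-0.0, 0.04, 0.999, -0.0]
force: [0.6, -0.3, -0.1]
finger_gap: 0.0005
[ 0.03  0.26  1.6  -0.    1.28 -1.46] [0.53789343 0.08419827 0.24461566]
[0.53864227 0.08409165 0.24418883] [0.41683187 0.84024188 0.06492598]
```

View pics/w10.png

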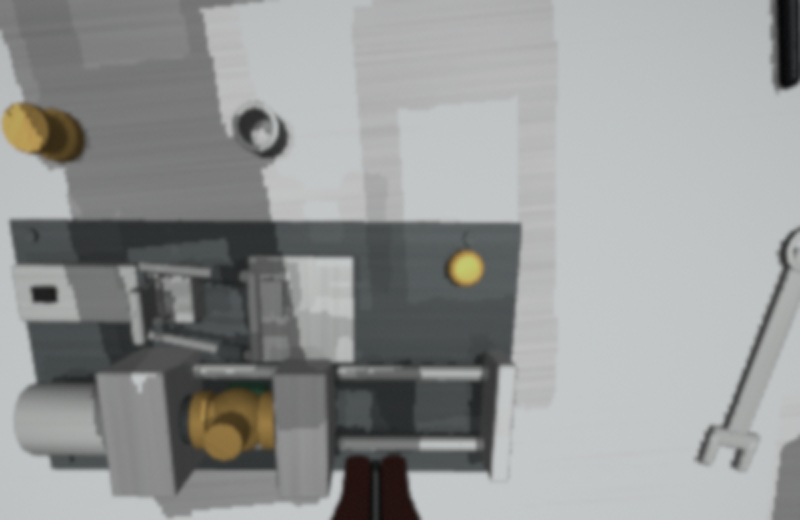

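```bash
python3 -m jog '[[[0,0,0],[0,0,-7],-1],[[0,0,0],[0,0,-14],-1],[[-1,-1,0],[0,0,-21],-1],[[-1,-1,0],[0,0,-28],-1],[[-2,-2,0],[0,0,-35],-1],[[-2,-2,0],[0,0,-42],-1],[[-2,-2,0],[0,0,-49],-1],[[-3,-3,0],[0,0,-56],-1],[[-3,-3,0],[0,0,-63],-1],[[-3,-4,0],[0,0,-70],-1],[[-4,-5.1,0],[0,0,-77],-1],[[-4,-5.1,0],[0,0,-84],-1],[[-4,-5.1,-2],[0,0,-90],-1],[[-4,-5.1,-4],[0,0,-90],-1],[[-4,-5.1,-6],[0,0,-90],-1],[[-4,-5.1,-6],[0,0,-90],-1],[[-4,-5.1,-6],[0,0,-90],-1]]'
python3 - <<'E'
from h import *
c=snap('wrist'); save(c['img'],'pics/w11.png'); s=snap('scene'); crop(s,165,100,315,245,4,'pics/s11.png'); print(env.state()['position'],env.state()['force'])
E
```

```text
t: 9.5
position: [0.4983, 0.0329, 0.1832]
orientation: [-0.001, 0.735, 0.678, -0.001]
force: [-0.2, -0.6, 0.1]
finger_gap: 0.0006
[0.49980523 0.03286983 0.18501958] [-0.4687953  -0.33800726  0.78449622]
```

View pics/w11.png

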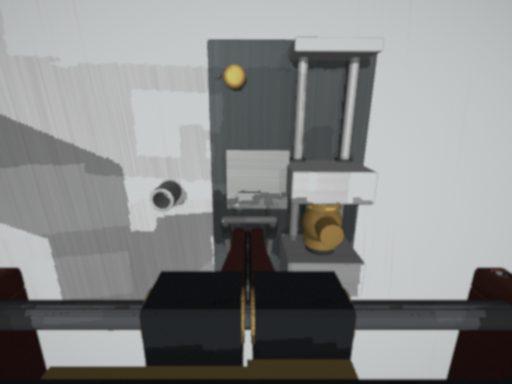

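View pics/s11.png

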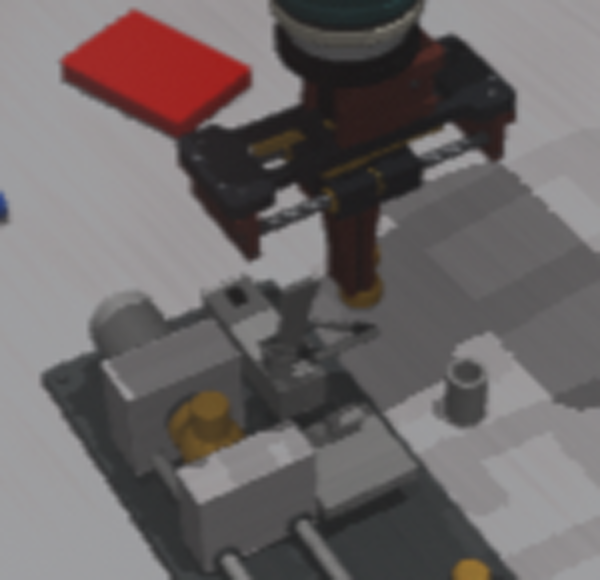

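```bash
python3 - <<'E'
from h import *
c=load('wrist'); th=np.radians(85.1);t=np.array([.4915,-.05]);R=np.array([[np.cos(th),-np.sin(th)],[np.sin(th),np.cos(th)]])
w2f=lambda p:np.append((p[:2]-t)@R,p[2])*1000
for p in [(249,218),(249,220),(225,218),(273,219),(250,206),(250,209),(250,180),(250,150),(228,180),(289,180)]: print(p,w2f(px(c,*p)).round(1))
print(w2f(env.state()['position']))
I=c['img'][140:250,180:320]; save(cv2.resize(I,None,fx=5.5,fy=5.5,interpolation=cv2.INTER_CUBIC),'pics/w12.png')
E
```

```text
(249, 218) [ 81.6  -0.6 131.9]
(249, 220) [ 79.5  -0.6 130.8]
(225, 218) [ 81.1  18.5 131. ]
(273, 219) [ 80.5 -19.8 131.1]
(250, 206) [62.3 -2.  45.2]
(250, 209) [47.1 -2.3 12. ]
(250, 180) [91.3 -1.8 43.7]
(250, 150) [123.7  -1.6  45.1]
(228, 180) [91.7 21.7 46. ]
(289, 180) [ 97.1 -40.5  66.6]
[ 83.27636865  -1.19639198 185.01957869]
```

View pics/w12.png

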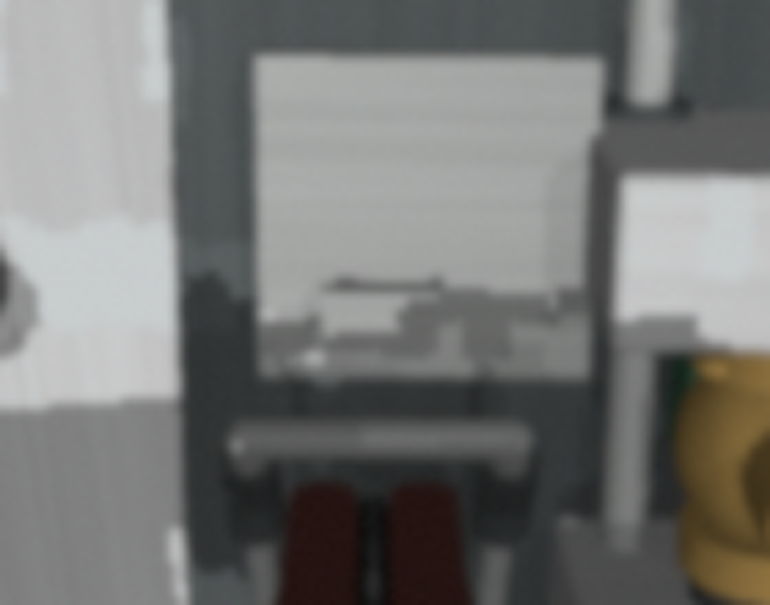

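```bash
python3 -m jog '[[[0,0,-2.5],[0,0,0],-1],[[0,0,-5.1],[0,0,0],-1],[[0,0.1,-5.7],[0,0,0],-1],[[0.04,0.5,-6.3],[0,0,0],-1],[[0.07,0.8,-6.9],[0,0,0],-1],[[0.09,1.05,-7.5],[0,0,0],-1],[[0.11,1.27,-8.1],[0,0,0],-1],[[0.12,1.44,-8.7],[0,0,0],-1],[[0.13,1.57,-9.3],[0,0,0],-1],[[0.14,1.66,-9.9],[0,0,0],-1],[[0.15,1.71,-10.5],[0,0,0],-1],[[0.15,1.72,-11.1],[0,0,0],-1],[[0.14,1.69,-11.7],[0,0,0],-1],[[0.14,1.69,-11.7],[0,0,0],-1]]'
python3 - <<'E'
from h import *
c=snap('wrist'); save(c['img'],'pics/w13.png'); s=snap('scene'); crop(s,165,100,315,245,4,'pics/s13.png'); print(env.state()['position'],env.state()['force'])
E
```

```text
t: 10.77
position: [0.4994, 0.0497, 0.0663]
orientation: [-0.001, 0.735, 0.678, -0.001]
force: [-0.3, -0.5, -0.2]
finger_gap: 0.0001
[0.49995941 0.04967925 0.06727866] [ 0.59358515  0.32531851 -0.39452145]
```

View pics/w13.png

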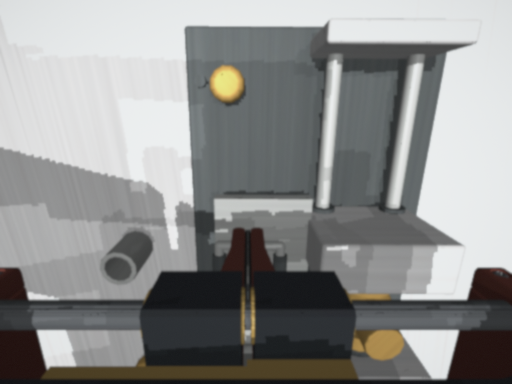

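View pics/s13.png

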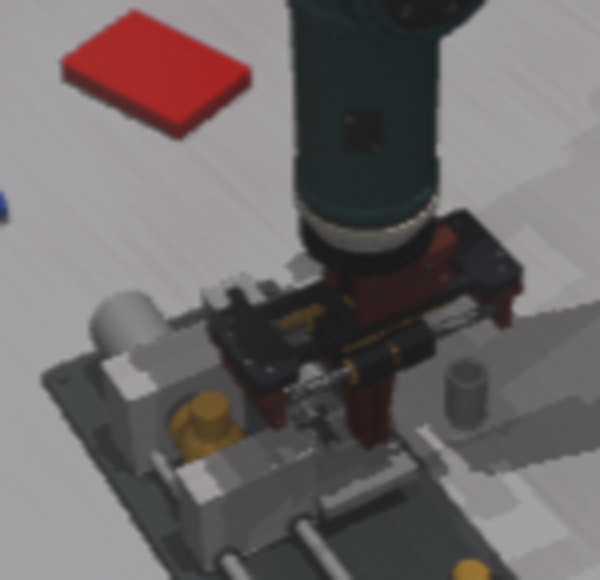

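```bash
cat >> h.py <<'E'
th0=np.radians(85.1);t0=np.array([.4915,-.05]);R0=np.array([[np.cos(th0),-np.sin(th0)],[np.sin(th0),np.cos(th0)]])
w2f=lambda p:(np.append((np.array(p)[:2]-t0)@R0,p[2])*1000).round(1)
E
python3 - <<'E'
from h import *
c=load('wrist'); 
for p in [(219,244),(219,247),(279,244),(279,247),(282,247),(217,255),(282,258),(260,205),(270,215)]: print(p,w2f(px(c,*p)),c['img'][p[1],p[0]])
print(w2f(env.state()['position']))
save(cv2.resize(c['img'][180:300,180:320],None,fx=5.5,fy=5,interpolation=cv2.INTER_CUBIC),'pics/w14.png')
E
```

```text
(219, 244) [100.   18.7  64.6] [113 115 113]
(219, 247) [98.2 18.7 65.1] [115 117 116]
(279, 244) [ 99.5 -19.   63.1] [119 121 120]
(279, 247) [ 98.1 -18.9  64.6] [125 127 126]
(282, 247) [ 98.9 -20.6  66.1] [113 115 114]
(217, 255) [92.9 20.  65.7] [94 96 95]
(282, 258) [ 91.7 -20.8  66.9] [51 54 54]
(260, 205) [119.6  -7.4  45.8] [195 198 196]
(270, 215) [112.  -14.4  44.4] [124 127 125]
[100.    0.1  67.3]
```

View pics/w14.png

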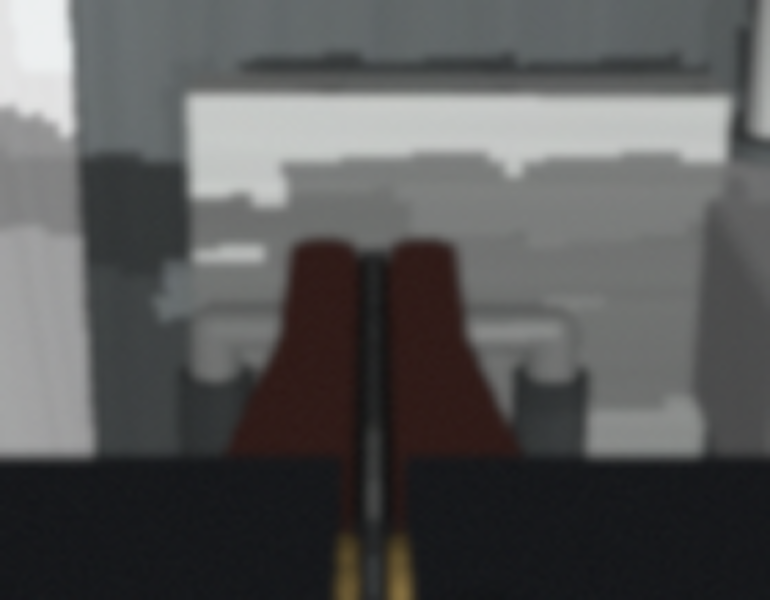

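```bash
python3 -m jog '[[[0,-0.03,-0.5],[0,0,0],-1],[[0,-0.1,-0.9],[0,0,0],-1],[[-0.01,-0.17,-1.2],[0,0,0],-1],[[-0.02,-0.2,-1.45],[0,0,0],-1],[[-0.02,-0.2,-1.45],[0,0,0],-1]]'

```

```text
t: 11.28
position: [0.4997, 0.0477, 0.0526]
orientation: [-0.0, 0.735, 0.678, -0.0]
force: [-0.1, 0.6, 0.5]
finger_gap: 0.0005
```

```bash
python3 -m jog '[[[0,0,-0.05],[0,0,0],-1],[[0,0,-0.1],[0,0,0],-1],[[0,0,-0.1],[0,0,0],-1]]'

```

```text
t: 11.53
position: [0.5001, 0.0478, 0.0521]
orientation: [-0.0, 0.735, 0.678, -0.0]
force: [1.0, -0.4, -0.1]
finger_gap: 0.0004
```

```bash
python3 -m jog '[[[0,0,0.8],[0,0,0],-1],[[0,0,1.6],[0,0,0],-1],[[0.07,0.8,2],[0,0,0],-1],[[0.15,1.7,2],[0,0,0],-1],[[0.17,2,2],[0,0,0],-1],[[0.17,2,2],[0,0,0],-1]]'
python3 - <<'E'
from h import *
c=snap('wrist'); save(cv2.resize(c['img'][160:300,160:340],None,fx=4,fy=4,interpolation=cv2.INTER_CUBIC),'pics/w15.png')
s=snap('scene'); crop(s,165,100,315,245,4,'pics/s15.png'); print(w2f(env.state()['position']),env.state()['force'])
for p in [(225,270),(225,260),(225,265),(275,265),(222,250)]: print(p,w2f(px(c,*p)))
E
```

```text
t: 12.03
position: [0.5019, 0.0689, 0.0723]
orientation: [0.0, 0.734, 0.679, 0.0]
force: [1.0, -0.6, 0.4]
finger_gap: 0.0005
[1.186e+02 1.000e-01 7.190e+01] [-0.46215002 -0.10335478  0.00560698]
(225, 270) [130.9  10.3 120. ]
(225, 260) [131.   10.9 111.2]
(225, 265) [131.3  10.5 116.3]
(275, 265) [ 93.9 -19.9  51.8]
(222, 250) [101.3  18.6  43.6]
```

View pics/w15.png

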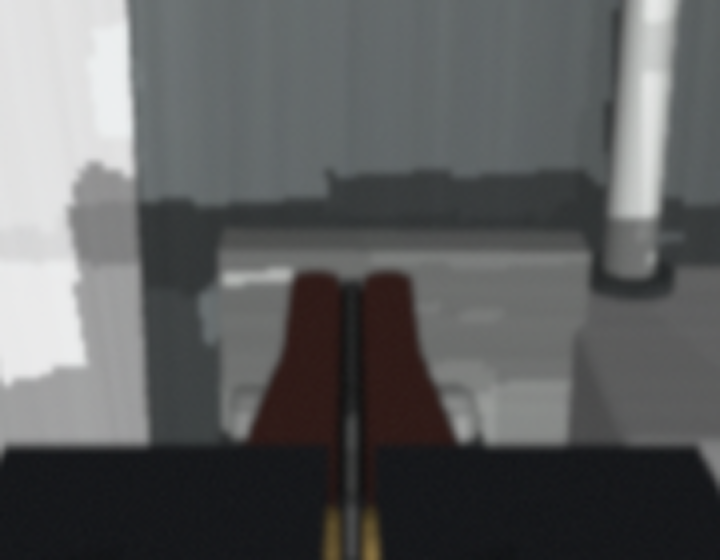

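View pics/s15.png

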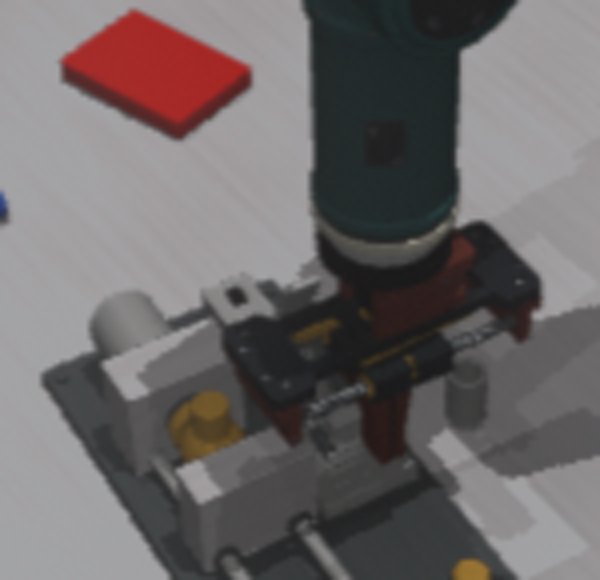

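```bash
python3 -m jog '[[[0,0,-1.2],[0,0,0],-1],[[0,0,-2.1],[0,0,0],-1],[[0,0,-2.4],[0,0,0],-1],[[0,0,-2.4],[0,0,0],-1],[[-0.03,-0.3,-2.4],[0,0,0],-1],[[-0.05,-0.6,-2.4],[0,0,0],-1],[[-0.08,-0.9,-2.4],[0,0,0],-1],[[-0.1,-1.2,-2.4],[0,0,0],-1]]'

```

```text
t: 12.8
position: [0.5011, 0.0563, 0.0484]
orientation: [-0.0, 0.735, 0.678, 0.001]
force: [-0.2, 7.2, -1.9]
finger_gap: 0.0007
```

```bash
python3 -m jog '[[[-0.01,-0.15,0],[0,0,0],-1],[[-0.03,-0.3,0],[0,0,0],-1],[[-0.04,-0.45,0],[0,0,0],-1]]'

```

```text
t: 13.05
position: [0.5007, 0.0521, 0.0484]
orientation: [-0.0, 0.735, 0.678, 0.001]
force: [1.0, 7.2, -0.6]
finger_gap: 0.0007
```

```bash
python3 -m jog '[[[-0.01,-0.1,0],[0,0,0],-1],[[-0.02,-0.2,0],[0,0,0],-1],[[-0.03,-0.3,0],[0,0,0],-1]]'
python3 - <<'E'
from h import *
c=snap('wrist'); save(cv2.resize(c['img'][160:300,160:340],None,fx=4,fy=4,interpolation=cv2.INTER_CUBIC),'pics/w16.png')
s=snap('scene'); crop(s,165,100,315,245,4,'pics/s16.png'); print(w2f(env.state()['position']),env.state()['force'])
E
```

```text
t: 13.3
position: [0.5004, 0.0491, 0.0484]
orientation: [-0.0, 0.735, 0.678, 0.001]
force: [0.5, 6.1, -1.0]
finger_gap: 0.0003
[99.3 -0.4 48.4] [ 0.96702103  5.69315528 -0.68350993]
```

View pics/w16.png

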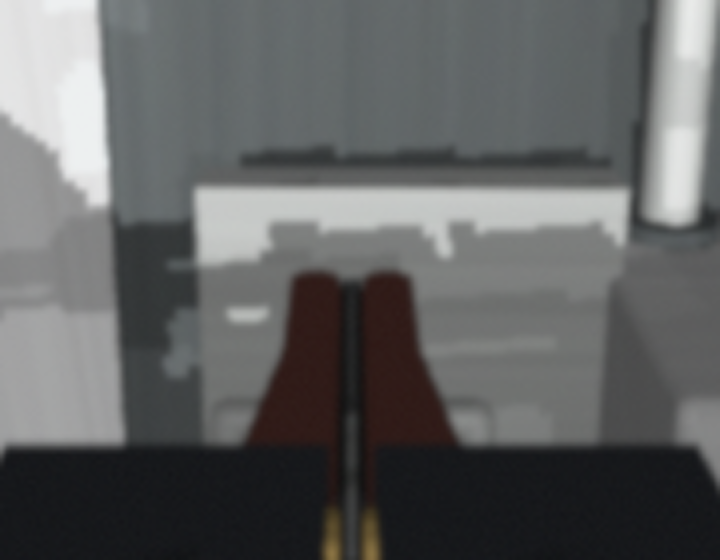

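View pics/s16.png

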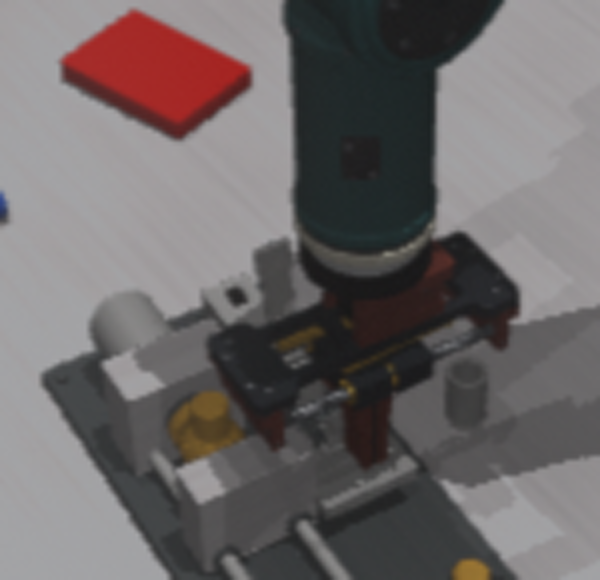

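```bash
python3 -m jog '[[[-0.01,-0.1,0],[0,0,0],-1],[[-0.02,-0.2,0],[0,0,0],-1],[[-0.03,-0.3,0],[0,0,0],-1]]'

```

```text
t: 13.65
position: [0.5001, 0.0462, 0.0484]
orientation: [-0.0, 0.735, 0.678, 0.001]
force: [2.0, 6.1, -0.4]
finger_gap: 0.0004
```

```bash
python3 -m jog '[[[-0.01,-0.08,0],[0,0,0],-1],[[-0.01,-0.16,0],[0,0,0],-1],[[-0.02,-0.24,0],[0,0,0],-1]]'

```

```text
t: 13.9
position: [0.4999, 0.0438, 0.0484]
orientation: [-0.0, 0.735, 0.678, 0.001]
force: [0.8, 6.5, -1.6]
finger_gap: 0.0003
```

```bash
python3 -m jog '[[[0,-0.05,0],[0,0,0],-1],[[-0.01,-0.1,0],[0,0,0],-1],[[-0.01,-0.15,0],[0,0,0],-1]]'

```

```text
t: 14.15
position: [0.4998, 0.0424, 0.0484]
orientation: [-0.0, 0.735, 0.678, 0.001]
force: [1.3, 7.5, -1.4]
finger_gap: 0.0006
```

```bash
python3 -m jog '[[[0,-0.05,0],[0,0,0],-1],[[-0.01,-0.1,0],[0,0,0],-1]]'

```

```text
t: 14.32
position: [0.4998, 0.0419, 0.0484]
orientation: [-0.001, 0.736, 0.678, 0.001]
force: [2.3, 11.6, -1.6]
finger_gap: 0.0004
```

```bash
python3 -m jog '[[[0,-0.05,0],[0,0,0],-1],[[0,-0.08,0],[0,0,0],-1]]'

```

```text
t: 14.48
position: [0.4998, 0.0418, 0.0484]
orientation: [-0.001, 0.736, 0.677, 0.002]
force: [0.8, 14.9, -0.7]
finger_gap: 0.0005
```

```bash
python3 -m jog '[[[0,0.2,0],[0,0,0],-1],[[0,0.8,0],[0,0,0],-1],[[0.1,1.6,0],[0,0,0],-1],[[0.1,1.6,3],[0,0,0],-1],[[0.1,1.6,7],[0,0,0],-1],[[0.1,1.6,10],[0,0,0],-1],[[0.1,1.6,12],[0,0,0],-1],[[0.1,1.6,12],[0,0,0],-1]]'
python3 - <<'E'
from h import *
c=snap('wrist'); save(cv2.resize(c['img'][140:300,160:340],None,fx=4,fy=3.7,interpolation=cv2.INTER_CUBIC),'pics/w17.png')
s=snap('scene'); crop(s,165,100,315,245,4,'pics/s17.png'); print(w2f(env.state()['position']),env.state()['force'])
E
```

```text
t: 15.15
position: [0.5036, 0.0558, 0.1727]
orientation: [0.003, 0.735, 0.678, 0.003]
force: [0.4, -0.6, 0.7]
finger_gap: 0.0005
[106.2  -0.3 168.8] [-0.53554469 -0.09636342  0.53821424]
```

View pics/w17.png

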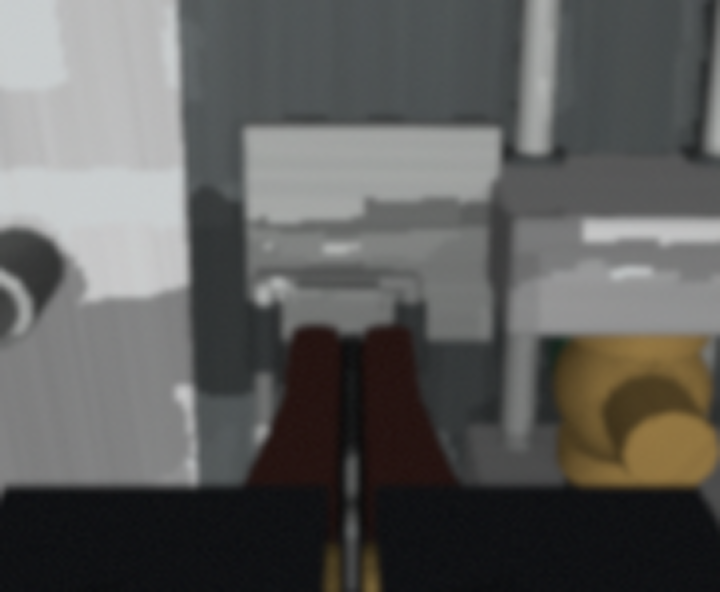

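View pics/s17.png

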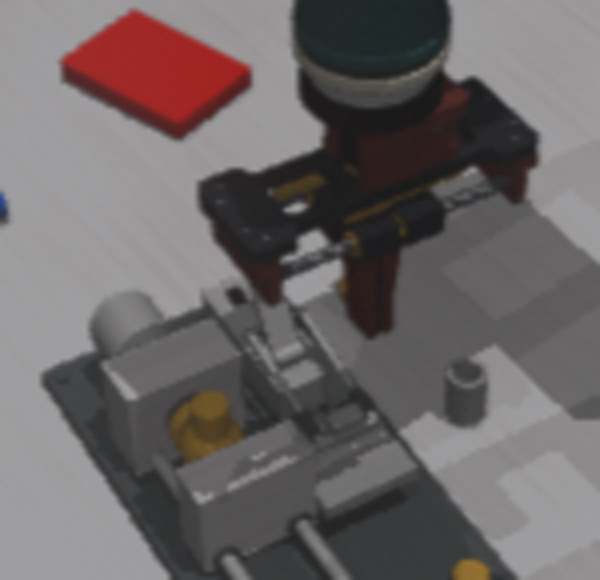

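```bash
python3 -m jog '[[[-0.2,-3,0],[0,0,0],-1],[[-0.5,-6,0],[0,0,0],-1],[[-0.7,-9,0],[0,0,0],-1],[[-1,-11.5,0],[0,0,0],-1],[[-1,-11.5,0],[0,0,0],-1],[[-1,-11.5,0],[0,0,0],-1]]'
python3 - <<'E'
from h import *
c=snap('wrist'); save(c['img'],'pics/w18.png')
s=snap('scene'); crop(s,165,100,315,245,4,'pics/s18.png'); print(w2f(env.state()['position']),env.state()['force'],env.state()['orientation'])
for v in range(190,262,4): print(v,[w2f(px(c,u,v))[[0,2]].astype(int).tolist() for u in (236,248,258)])
E
```

```text
t: 15.75
position: [0.4891, -0.0599, 0.1665]
orientation: [-0.001, 0.736, 0.677, -0.001]
force: [-0.6, 0.2, -0.6]
finger_gap: 0.0007
[ -8.7   1.3 167. ] [ 0.00848715  0.1593645  -0.04815496] [-1.24382731e-03  7.34961769e-01  6.78107203e-01 -5.21110702e-04]
190 [[-4, 57], [-3, 61], [-3, 60]]
194 [[-13, 40], [-6, 64], [-6, 65]]
198 [[-17, 40], [-9, 68], [-9, 69]]
202 [[-12, 70], [-11, 73], [-11, 73]]
206 [[-26, 41], [-14, 77], [-14, 77]]
210 [[-30, 42], [-17, 80], [-16, 81]]
214 [[-35, 40], [-18, 86], [-19, 84]]
218 [[-40, 40], [-22, 88], [-21, 89]]
222 [[-44, 42], [-24, 92], [-23, 93]]
226 [[-49, 41], [-26, 96], [-26, 95]]
230 [[1, 169], [0, 166], [2, 170]]
234 [[1, 175], [0, 173], [2, 176]]
238 [[1, 181], [0, 177], [1, 181]]
242 [[1, 186], [0, 183], [1, 186]]
246 [[1, 190], [0, 187], [1, 190]]
250 [[2, 196], [0, 193], [1, 195]]
254 [[2, 200], [0, 197], [2, 200]]
258 [[1, 203], [0, 201], [2, 204]]
```

View pics/w18.png

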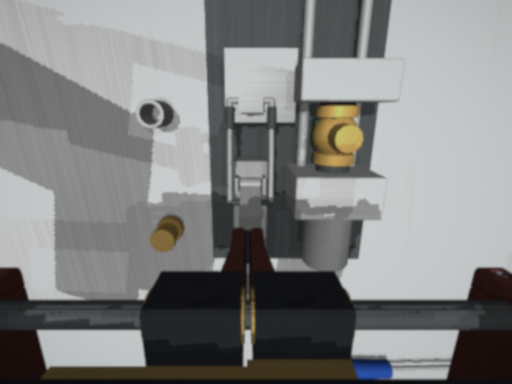

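View pics/s18.png

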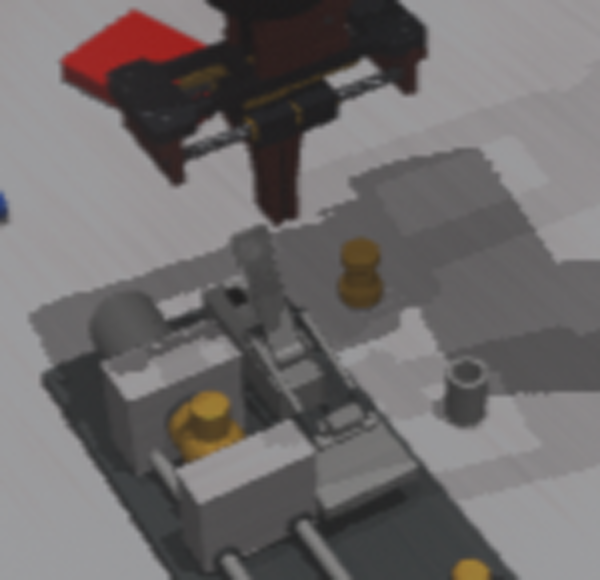

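```bash
python3 -m jog '[[[0.05,-0.9,-2.5],[0,0,0],-1],[[0.05,-0.9,-4.5],[0,0,0],-1],[[0.05,-0.9,-4.5],[0,0,0],-1],[[0,-1.4,-5.2],[0,0,0],-1],[[0,-1.8,-5.5],[0,0,0],-1],[[0,-1.8,-5.5],[0,0,0],-1]]'
python3 - <<'E'
from h import *
print(w2f(env.state()['position']),env.state()['force'])
E
```

```text
t: 16.35
position: [0.4905, -0.0775, 0.1131]
orientation: [-0.0, 0.735, 0.678, -0.0]
force: [0.2, -0.3, -0.2]
finger_gap: 0.0005
[-27.5  -1.3 113.1] [ 0.15095601 -0.25795548 -0.21329065]
```

```bash
python3 -m jog '[[[-0.02,-0.2,-0.15],[0,0,0],-1],[[-0.03,-0.4,-0.33],[0,0,0],-1],[[-0.05,-0.6,-0.52],[0,0,0],-1],[[-0.07,-0.77,-0.71],[0,0,0],-1]]'

```

```text
t: 16.68
position: [0.4902, -0.0856, 0.1065]
orientation: [0.001, 0.735, 0.678, 0.0]
force: [1.2, 0.5, 2.0]
finger_gap: 0.0003
```

```bash
python3 -m jog '[[[-0.02,-0.2,-0.18],[0,0,0],-1],[[-0.03,-0.4,-0.37],[0,0,0],-1],[[-0.05,-0.6,-0.55],[0,0,0],-1],[[-0.07,-0.79,-0.74],[0,0,0],-1]]'

```

```text
t: 17.02
position: [0.4896, -0.093, 0.099]
orientation: [0.0, 0.735, 0.678, 0.001]
force: [0.3, 2.5, 5.8]
finger_gap: 0.0004
```

Next: λ≈0.55.

```bash
python3 -m jog '[[[-0.02,-0.18,-0.21],[0,0,0],-1],[[-0.03,-0.36,-0.42],[0,0,0],-1],[[-0.05,-0.52,-0.63],[0,0,0],-1],[[-0.06,-0.67,-0.85],[0,0,0],-1]]'

```

```text
t: 17.35
position: [0.4891, -0.0996, 0.0905]
orientation: [0.0, 0.735, 0.678, 0.001]
force: [-0.3, 3.2, 6.3]
finger_gap: 0.0008
```

```bash
python3 -m jog '[[[-0.01,-0.15,-0.23],[0,0,0],-1],[[-0.03,-0.28,-0.46],[0,0,0],-1],[[-0.04,-0.4,-0.7],[0,0,0],-1],[[-0.05,-0.53,-0.94],[0,0,0],-1]]'
python3 - <<'E'
from h import *
c=snap('wrist'); save(c['img'],'pics/w19.png')
s=snap('scene'); crop(s,165,100,315,245,4,'pics/s19.png'); print(w2f(env.state()['position']),env.state()['force'])
E
```

```text
t: 17.68
position: [0.4886, -0.105, 0.0811]
orientation: [0.0, 0.735, 0.678, 0.001]
force: [0.7, 3.2, 5.8]
finger_gap: 0.0006
[-55.2  -1.7  80.8] [0.63831624 1.83632578 3.66173364]
```

View pics/w19.png

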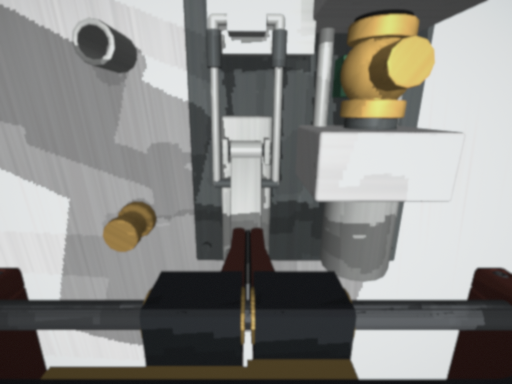

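View pics/s19.png

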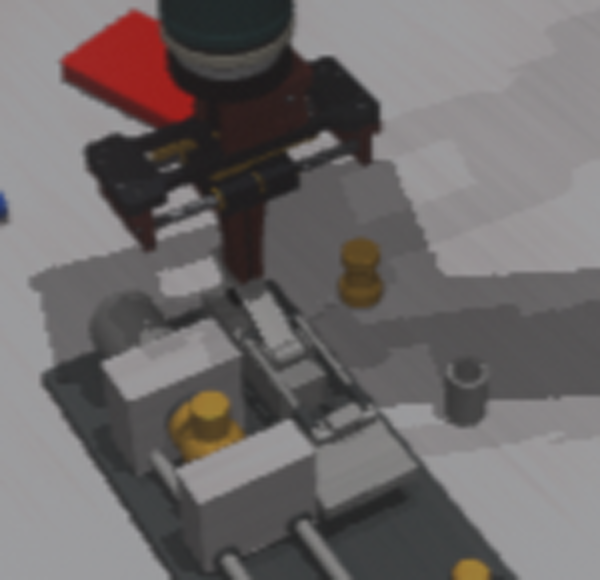

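```bash
python3 -m jog '[[[-0.01,-0.15,-0.33],[0,0,0],-1],[[-0.02,-0.28,-0.67],[0,0,0],-1],[[-0.03,-0.39,-1.0],[0,0,0],-1],[[-0.04,-0.49,-1.36],[0,0,0],-1]]'

```

```text
t: 18.12
position: [0.4881, -0.11, 0.0672]
orientation: [0.0, 0.735, 0.678, 0.0]
force: [1.1, 3.1, 4.2]
finger_gap: 0.0001
```

```bash
python3 -m jog '[[[0,-0.07,-0.3],[0,0,0],-1],[[-0.01,-0.12,-0.6],[0,0,0],-1],[[-0.01,-0.15,-0.9],[0,0,0],-1]]'

```

```text
t: 18.37
position: [0.4876, -0.1117, 0.0578]
orientation: [0.0, 0.735, 0.678, -0.0]
force: [1.5, 0.2, 1.2]
finger_gap: 0.0005
```

```bash
python3 -m jog '[[[0,0,-0.2],[0,0,0],-1],[[0,0,-0.4],[0,0,0],-1],[[0,0,-0.45],[0,0,0],-1],[[0,0,-0.45],[0,0,0],-1]]'

```

```text
t: 18.7
position: [0.4869, -0.1115, 0.0534]
orientation: [-0.0, 0.735, 0.678, -0.0]
force: [-0.4, -0.9, -0.4]
finger_gap: 0.0006
```

```bash
python3 -m jog '[[[0,0,-0.06],[0,0,0],-1],[[0,0,-0.1],[0,0,0],-1],[[0,0,-0.1],[0,0,0],-1]]'

```

```text
t: 18.95
position: [0.4869, -0.1115, 0.0533]
orientation: [-0.0, 0.735, 0.678, -0.0]
force: [-2.8, 0.3, 10.0]
finger_gap: 0.0006
```

```bash
python3 -m jog '[[[0,0,-0.02],[0,0,0],-1],[[0,0,-0.04],[0,0,0],-1],[[0,0,-0.04],[0,0,0],-1]]'

```

```text
t: 19.2
position: [0.487, -0.1115, 0.0532]
orientation: [-0.0, 0.735, 0.678, -0.0]
force: [-3.6, -0.2, 15.4]
finger_gap: 0.0006
```

```bash
python3 -m jog '[[[0,0,0],[0,0,0],-1],[[0,0,0],[0,0,0],-1],[[0,0,0],[0,0,0],-1],[[0,0,0],[0,0,0],-1],[[0,0,0],[0,0,0],-1]]'

```

```text
t: 19.62
position: [0.487, -0.1115, 0.0532]
orientation: [0.0, 0.735, 0.678, -0.0]
force: [-2.9, 0.3, 15.8]
finger_gap: 0.0005
```

```bash
python3 -m jog '[[[0,0,0],[0,0,0],-1],[[0,0,0],[0,0,0],-1],[[0,0,0],[0,0,0],-1],[[0,0,0],[0,0,0],-1],[[0,0,0],[0,0,0],-1],[[0,0,0],[0,0,0],-1],[[0,0,0],[0,0,0],-1],[[0,0,0],[0,0,0],-1],[[0,0,0],[0,0,0],-1],[[0,0,0],[0,0,0],-1]]'

```

```text
t: 20.45
position: [0.487, -0.1115, 0.0532]
orientation: [0.0, 0.735, 0.678, -0.0]
force: [-3.3, -0.2, 14.9]
finger_gap: 0.0007
```

```bash
python3 -m jog '[[[0,0,0.5],[0,0,0],-1],[[0,0,2],[0,0,0],-1],[[0,0,5],[0,0,0],-1],[[0,0,8],[0,0,0],-1],[[0,0,11],[0,0,0],-1],[[0,0,14],[0,0,0],-1],[[0,0,14],[0,0,0],-1],[[0,0,14],[0,0,0],-1]]'
python3 - <<'E'
from h import *
c=snap('wrist'); save(cv2.resize(c['img'],(800,600),interpolation=cv2.INTER_CUBIC),'pics/w20.png')
s=snap('scene'); crop(s,165,100,345,265,4,'pics/s20.png'); print(w2f(env.state()['position']),env.state()['force'])
for v in range(150,234,6): print(v,[w2f(px(c,u,v)).astype(int).tolist() for u in (248,)])
E
```

```text
t: 21.12
position: [0.4883, -0.1117, 0.1937]
orientation: [0.002, 0.735, 0.678, 0.001]
force: [-0.0, 0.1, -0.9]
finger_gap: 0.0001
[-61.2  -0.2 191.3] [-0.20094136 -0.3278846  -0.33324724]
150 [[-21, -2, 52]]
156 [[-28, -2, 52]]
162 [[-34, -2, 51]]
168 [[-41, -3, 52]]
174 [[-47, -3, 51]]
180 [[-54, -3, 51]]
186 [[-60, -3, 53]]
192 [[-67, -3, 51]]
198 [[-74, -3, 52]]
204 [[-81, -3, 51]]
210 [[-103, -3, 11]]
216 [[-116, -3, -1]]
222 [[-125, -3, -2]]
228 [[-133, -3, -1]]
```

View pics/w20.png

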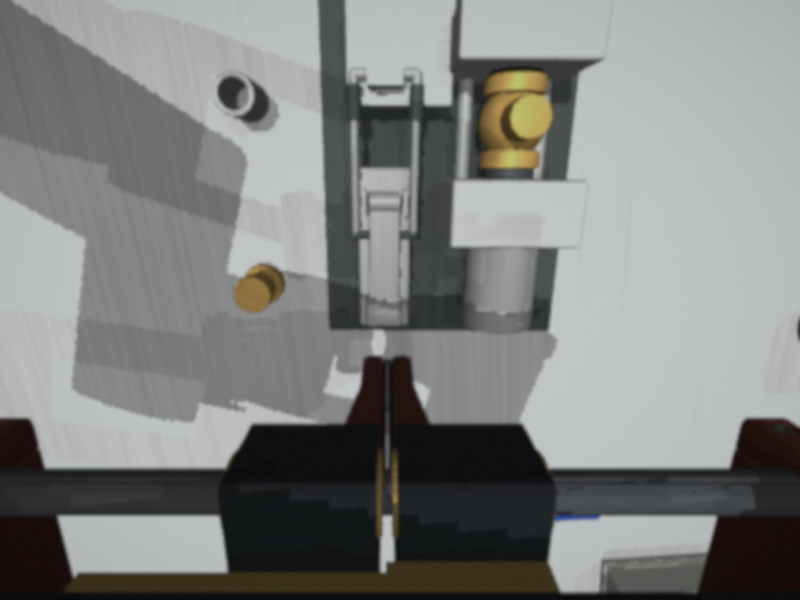

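View pics/s20.png

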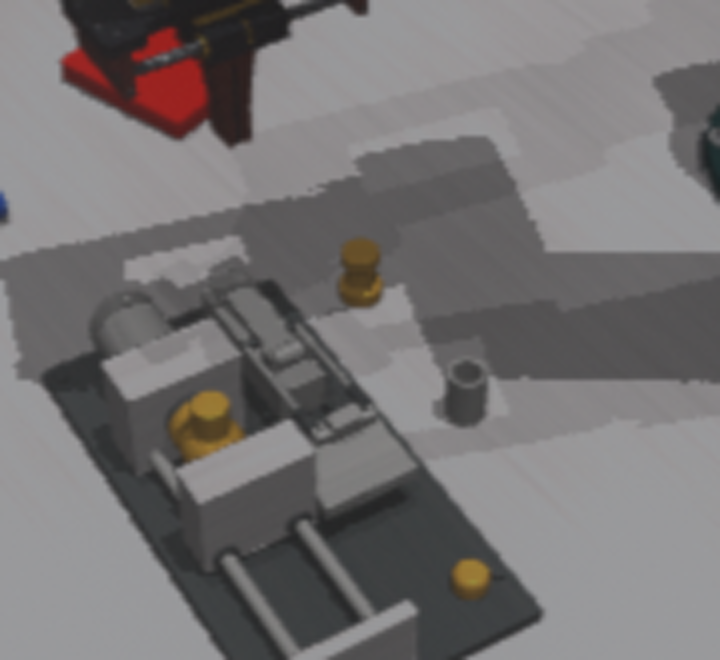

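The wrist view shows the lever flat: its upper face reads 51–53 mm along its whole length, columns 370–405 and rows 190–325. The bar ends are visible under the nose at about (355,75) and (415,75), and the robot is clear. I'm handing the job in.

```bash
python3 -c "
from workcell import env
print(env.close_job())"
```

```text
the job is handed in; nothing more can be done
None
```

I clamped the valve and handed the job in at about 21 s of the 72 s allowed. The hand-in gives no verdict.

- **Sliding head:** I pushed it in until the force jumped from about 3 N to about 11 N, at the position I had worked out for home, with the lever still up.
- **Loop bar:** I swung it down onto the bed and pushed it in under the hook until it stopped, reading about 15 N. By my estimate it stopped within about 1 mm of the keeper point. The picture afterwards showed the nose over the bar, with the lever at about 1.0 rad.
- **Lever:** I swung it over, and it took up to about 7 N before it dropped over centre. I then held it on its stop at 15–16 N for a little over a second and lifted clear.

**Last checks:**
- The lever's upper face reads 51–53 mm up along its length, so it is flat.
- The bar is still under the nose, the robot touches nothing, and the sleeve, fitting and cap look undisturbed.
- The highest fixture load I read was about 16 N, but I only saw the force at the end of each move.
- I had no direct reading of the loop's pull on the keeper. I inferred it from the taut loop and the lever dropping over centre.
- My early position fits from the three cameras disagreed by up to about 7 mm. I used a value between them, and contact with the head later agreed with it to within about 1 mm.

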